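# Swap the gearmotors into their own test stations

## Task

Some of the gearmotors on this test bench stand in each other's stations. Rearrange them so that every motor ends up standing flat in the nest of the same colour as its end cap, using whatever nest is free as a stopover, with the black spare nest left empty. Carry the motors upright, set them down without dropping them, and let go of them all.

Things in the scene. Friction and masses are not known exactly. Their poses are not given: they have to be found in the camera images.
- motor_red: small round gearmotor with a red end cap, loose, 0.35 kg, 82 mm tall, standing upright in one of the nests. From its underside up: steel flange 54 mm across (0 to 8 mm), dark body 49 mm across (to 42 mm) with a small black connector sticking out to 31 mm from the axis at 11 to 25 mm height, red cap 44 mm across (42 to 68 mm, the place to grip), then a brass boss 18 mm and a shaft 8 mm across (to 82 mm). Origin at the centre of its underside, z along its axis
- motor_yellow: small round gearmotor with a yellow end cap, loose, 0.35 kg, 82 mm tall, standing upright in one of the nests. From its underside up: steel flange 54 mm across (0 to 8 mm), dark body 49 mm across (to 42 mm) with a small black connector sticking out to 31 mm from the axis at 11 to 25 mm height, yellow cap 44 mm across (42 to 68 mm, the place to grip), then a brass boss 18 mm and a shaft 8 mm across (to 82 mm). Origin at the centre of its underside, z along its axis
- motor_green: small round gearmotor with a green end cap, loose, 0.35 kg, 82 mm tall, standing upright in one of the nests. From its underside up: steel flange 54 mm across (0 to 8 mm), dark body 49 mm across (to 42 mm) with a small black connector sticking out to 31 mm from the axis at 11 to 25 mm height, green cap 44 mm across (42 to 68 mm, the place to grip), then a brass boss 18 mm and a shaft 8 mm across (to 82 mm). Origin at the centre of its underside, z along its axis
- motor_white: small round gearmotor with a white end cap, loose, 0.35 kg, 82 mm tall, standing upright in one of the nests. From its underside up: steel flange 54 mm across (0 to 8 mm), dark body 49 mm across (to 42 mm) with a small black connector sticking out to 31 mm from the axis at 11 to 25 mm height, white cap 44 mm across (42 to 68 mm, the place to grip), then a brass boss 18 mm and a shaft 8 mm across (to 82 mm). Origin at the centre of its underside, z along its axis
- nest_red: test station fixed to the bench: a dark steel plate 92 x 92 x 6 mm carrying a round shallow red nest whose flat floor (72 mm across inside) is 8 mm above the bench and whose 5 mm wide lip rises to 13 mm, with a red terminal block (14 x 60 mm, 16 mm high) on its own +x side, 46 to 60 mm from the centre. Origin at the centre of the nest, on the bench surface; z up
- nest_yellow: test station fixed to the bench: a dark steel plate 92 x 92 x 6 mm carrying a round shallow yellow nest whose flat floor (72 mm across inside) is 8 mm above the bench and whose 5 mm wide lip rises to 13 mm, with a yellow terminal block (14 x 60 mm, 16 mm high) on its own +x side, 46 to 60 mm from the centre. Origin at the centre of the nest, on the bench surface; z up
- nest_green: test station fixed to the bench: a dark steel plate 92 x 92 x 6 mm carrying a round shallow green nest whose flat floor (72 mm across inside) is 8 mm above the bench and whose 5 mm wide lip rises to 13 mm, with a green terminal block (14 x 60 mm, 16 mm high) on its own +x side, 46 to 60 mm from the centre. Origin at the centre of the nest, on the bench surface; z up
- nest_white: test station fixed to the bench: a dark steel plate 92 x 92 x 6 mm carrying a round shallow white nest whose flat floor (72 mm across inside) is 8 mm above the bench and whose 5 mm wide lip rises to 13 mm, with a white terminal block (14 x 60 mm, 16 mm high) on its own +x side, 46 to 60 mm from the centre. Origin at the centre of the nest, on the bench surface; z up
- nest_spare: test station fixed to the bench: a dark steel plate 92 x 92 x 6 mm carrying a round shallow black rubber nest whose flat floor (72 mm across inside) is 8 mm above the bench and whose 5 mm wide lip rises to 13 mm (the spare nest, without terminal block). Origin at the centre of the nest, on the bench surface; z up

How it is judged:
At the end, for the whole second after the job is handed in: Each of the four motors stands upright (within 0.08 rad) on the floor of the nest of its own colour, inside the lip, its axis within 12 mm of the nest's centre, released and at rest; so the black spare nest is empty (horizontal distance between motor_red and nest_red below 0.012 m and z of motor_red in the frame of nest_red between 0.005 and 0.0105 m and angle between each of motor_red, motor_yellow, motor_green, motor_white's own z axis and vertical below 0.08 rad and linear speed of each of motor_red, motor_yellow, motor_green, motor_white below 0.02 m/s and angular speed of each of motor_red, motor_yellow, motor_green, motor_white below 0.2 rad/s and contact force between each of motor_red, motor_yellow, motor_green, motor_white and the fingers below 0.1 N and horizontal distance between motor_yellow and nest_yellow below 0.012 m and z of motor_yellow in the frame of nest_yellow between 0.005 and 0.0105 m and horizontal distance between motor_green and nest_green below 0.012 m and z of motor_green in the frame of nest_green between 0.005 and 0.0105 m and horizontal distance between motor_white and nest_white below 0.012 m and z of motor_white in the frame of nest_white between 0.005 and 0.0105 m); the robot touches nothing.
It fails at once if a motor is tipped by more than about 30 degrees (angle between any of motor_red, motor_yellow, motor_green, motor_white's own z axis and vertical above 0.52 rad).
It fails at once if a motor is dropped (falls free, faster than 0.7 m/s) ((linear speed of motor_red above 0.7 m/s and contact force between motor_red and the fingers below 0.05 N) or (linear speed of motor_yellow above 0.7 m/s and contact force between motor_yellow and the fingers below 0.05 N) or (linear speed of motor_green above 0.7 m/s and contact force between motor_green and the fingers below 0.05 N) or (linear speed of motor_white above 0.7 m/s and contact force between motor_white and the fingers below 0.05 N)).
It also fails if it takes over 109 s, if anything falls off the work surface, if the arm or the gripper's body presses on something with over 40 N, if the wrist force passes 120 N, or if a joint passes its speed limit or range.

## Robot

A 7-joint arm with a two-finger parallel gripper is mounted at the origin on the work surface. World frame = base frame: x ahead of the robot, y to its left, z up, the work surface at z = 0. Lengths are in m, angles in rad, forces in N, time in s.
With the tool pointing down it reaches from about 0.425 to 1.025 m from the base axis. Payload 9.4 kg.
Tool frame: the origin (TCP) lies between the finger pads; the fingertips stand 11 mm ahead of it and the grasp point (between the pads) lies 8 mm behind it; z points along the fingers, y is the line along which they close (so a half turn about z gives the same grasp; the last joint's range is limited). The gripper opens to 85 mm and grips with 20 to 120 N. Pads are 22 mm wide; open, the fingers measure 114 mm over their backs; the gripper's body (76 mm by 85 mm) begins 54 mm behind the grasp point. The pads swing forward as they close: fully open they stand 13 mm farther back than shut.
Start: joints at [-1.397, 0.599, -0.003, 1.599, 0.002, 0.943, -0.08], TCP at [0.18, 0.702, 0.22] pointing down, gripper open.
Joint ranges: [-2.57, 2.57], [-0.35, 1.97], [-1.29, 1.29], [0.11, 2.56], [-1.05, 4.19], [0.11, 1.86], [-2.63, 2.63]. Speed limits (rad/s): [2.22, 2.22, 3.01, 3.01, 3.14, 3.14, 3.14].

## Interface

Orientations are given as a 3x3 rotation matrix whose columns are the frame's x, y, z axes.
In Python, from cell import get_obs, read_camera, camera_info, sign_off gives the robot as it stands.
- The arm moves only by the tool carry_out, never from a script. Its argument "plan" is one flat list of numbers, 7 for each row, row after row: the gripper command: -1 is fully open, 1 is shut, values between are in proportion, then the shift along the tool's x, y, z each as a share of 0.2 m, from -1 to 1, then the turn, a rotation vector about the tool's x, y, z each as a share of 180 degrees, from -1 to 1. In form: [grip, tx, ty, tz, ax, ay, az, grip, tx, ty, tz, ax, ay, az, ...]. A call has 1 to 5 rows; each row shifts and turns the commanded pose from where the row before left it, along the tool's axes as they then stand; what a row does not reach is not made up. A row lasts 1/12 s, in which the tool goes at most 41.7 mm and 7.16 degrees, less where a joint would pass 70% of its speed; a pose out of reach is approached as far as the arm can. A call with a number of a shift or a turn outside -1 to 1 is refused whole. A call with a gripper value outside its range is refused whole. The fingers move at their own pace and stop on an object; "force" is the grip in N (left out, the last holds). Time passes only in rows, so rows that do not move let the fingers close. It gives the time, the measured TCP pose, the force, the opening and the grip force at its end, in the units of the state.
- get_obs(): the state, without advancing time (a new reading comes with each control period).
- read_camera(name): name is "scene" or "side" or "wrist"; returns the picture (420x560x3 uint8, blue, green, red); there is no depth.
- camera_info(name): a dict with "vfov" (degrees; the focal length in pixels is half the picture's height over the tangent of half this angle, whatever the lens; pixels are square), "cx", "cy" (the principal point, pixels), "rvec" (rotation vector, rad) and "tvec" (3), from world to camera coordinates, as OpenCV has them; the wrist camera has in their place "T_tool_cam" (4x4, takes a point from camera to tool coordinates, whose origin is the TCP and whose axes are the flange's). Camera axes: x right, y down, z forward; pixel columns grow to the right and rows downward; lengths in m; the calibration is good to about 2 mm. A picture is of the moment at which its call begins: read the wrist's pose just before it. camera_info takes no time and is no camera call.
- sign_off(): hands the job in; it is judged then, once.
The state is a dict: "time_s": time; "qpos": joint angles; "qd": joint speeds; "effort": joint torques, N m; "ee_pos": TCP position; "eef_rot": TCP orientation; "contact_force": force on the tool from outside, world axes, zero at the start; "wrist_torque": the same for the moment, N m; "width": finger opening in m; "gripper_force": force on a finger pad.
Only numpy, scipy, OpenCV 4.12 (cv2) and the standard library are available. Lean on these libraries where they do the work, as an engineer would, in place of code of your own. Each camera call takes 0.05 s, during which the arm holds its last target. There are 200 camera calls.

## Working session

There is one attempt and no reset: what is moved stays moved. The work goes in short steps, Python scripts to look and compute and a tool call to move; the robot and the scene stay as the last step left them, time stands still between calls to the robot, and variables do not carry over. Pictures are saved under pics/ and viewed, at most 14 in all, crops included, and the job is handed in when it is done.

Besides the shell and the picture viewer there is one more tool, called as name(argument=value, ...) on one line, values as JSON. carry_out: Moves the arm, as the interface text tells. Its arguments: {"type":"object","properties":{"plan":{"type":"array","items":{"type":"number","minimum":-1,"maximum":1}},"force":{"type":"number"}},"required":["plan"]}

```bash
mkdir -p pics; ls; cat > h.py <<'E'
import numpy as np, cv2
from cell import get_obs, read_camera, camera_info, sign_off
def cam(n,o=None):
    i=camera_info(n); f=210/np.tan(np.radians(i['vfov'])/2)
    K=np.array([[f,0,i['cx']],[0,f,i['cy']],[0,0,1.]])
    if 'rvec' in i:
        R=cv2.Rodrigues(np.array(i['rvec'],float))[0]; t=np.array(i['tvec'],float).ravel()
        return K,R.T,-R.T@t,i
    T=np.array(i['T_tool_cam']); Rt=np.array(o['eef_rot']).reshape(3,3)
    return K,Rt@T[:3,:3],np.array(o['ee_pos'])+Rt@T[:3,3],i
def ray(c,u,v,z):
    K,R,p,_=c; d=R@np.linalg.inv(K)@np.array([u,v,1.]); return p+d*(z-p[2])/d[2]
E
python3 - <<'E'
from h import *
o=get_obs(); print(o)
for n in ['scene','side','wrist']:
    cv2.imwrite(f'pics/{n}0.png',read_camera(n)); c=cam(n,o); print(n,c[3],c[2])
E
```

```text
pics
{'time_s': 0.0, 'qpos': array([-1.39667491,  0.60014444, -0.00253282,  1.60010677,  0.00178687,
        0.94291137, -0.07978242]), 'qd': array([ 0.00032843, -0.00127011, -0.0002909 , -0.00129805,  0.00065492,
        0.00140801, -0.00035571]), 'effort': array([-1.50996122e-03, -7.76449227e+01,  1.56468853e+00, -2.57996517e+01,
        1.23923706e-02,  9.05682275e-03,  3.05983735e-05]), 'ee_pos': array([0.17984557, 0.70184351, 0.21951142]), 'eef_rot': array([[-9.68723712e-01,  2.48141705e-01, -2.52960417e-04],
       [ 2.48141795e-01,  9.68722487e-01, -1.54720813e-03],
       [-1.38878419e-04, -1.56158726e-03, -9.99998771e-01]]), 'contact_force': array([-0.30716826, -0.02537385,  0.27935596]), 'wrist_torque': array([ 0.01033446,  0.02538176, -0.00844236]), 'gripper_force': 0.0, 'width': 0.08536202781445346}
scene {'vfov': 53.11101898338456, 'cx': 280.5434346259492, 'cy': 204.6289790807693, 'rvec': array([ 1.07653298,  2.3354487 , -1.08985805]), 'tvec': array([ 0.32947085, -0.23263908,  1.26438807])} [1.05913543 0.48081694 0.63905899]
side {'vfov': 47.045942402434946, 'cx': 271.0797208928236, 'cy': 213.6972574054821, 'rvec': array([ 2.17565778, -0.81841832,  0.37419432]), 'tvec': array([-0.40608202,  0.27798618,  0.62465659])} [ 0.1156027  -0.47932364  0.62390676]
wrist {'vfov': 62.19224451777226, 'cx': 279.22138518686785, 'cy': 199.87114736792242, 'T_tool_cam': array([[ 1.51089277e-04, -9.49319254e-01, -3.14313427e-01,
         7.98868214e-02],
       [ 9.99999898e-01,  2.77516655e-04, -3.57485979e-04,
        -1.58854739e-03],
       [ 4.26595534e-04, -3.14313341e-01,  9.49319199e-01,
        -1.53543546e-01],
       [ 0.00000000e+00,  0.00000000e+00,  0.00000000e+00,
         1.00000000e+00]])} [0.10210197 0.72036547 0.37304616]
```

View pics/scene0.png

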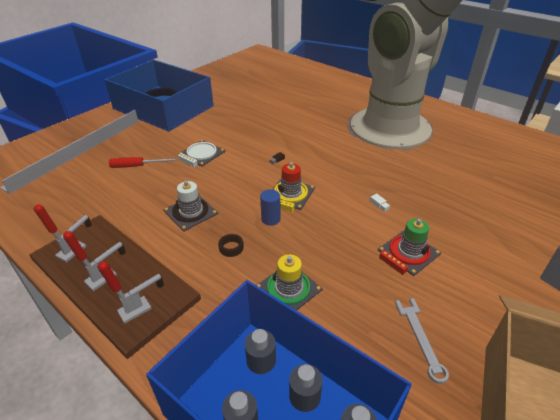

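View pics/side0.png

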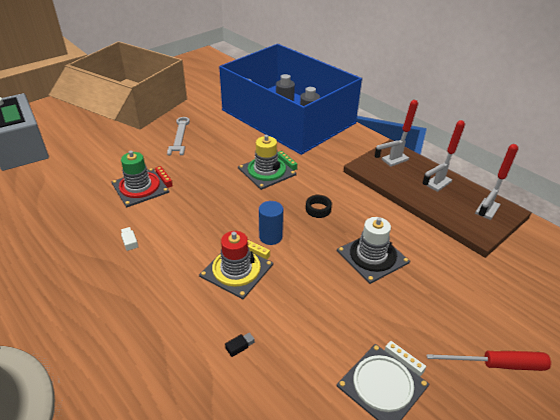

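The scene view shows white at (190,200) on the spare nest, red at (291,180) on the yellow nest, yellow at (289,270) on the green nest, green at (416,235) on the red nest, and the empty white nest at (202,152). The side view agrees: red (235,245), yellow (266,150), green (133,165), white (377,235), white nest (384,383).

```bash
cat > m.py <<'E'
from h import *
from scipy.optimize import least_squares
H={'red':[(0,4),(176,180)],'yellow':[(24,34)],'green':[(50,75)]}
def mask(im,c):
    h=cv2.cvtColor(im,cv2.COLOR_BGR2HSV)
    if c=='white': return cv2.inRange(h,(0,0,150),(180,45,255))
    if c=='black': return cv2.inRange(h,(0,0,0),(180,110,45))
    m=0
    for a,b in H[c]: m=m|cv2.inRange(h,(a,170,60),(b,255,255))
    return m
cap={'red':{'scene':(291,173),'side':(235,243)},'yellow':{'scene':(289,265),'side':(266,145)},'green':{'scene':(416,232),'side':(133,163)},'white':{'scene':(187,190),'side':(377,230)}}
nest={'yellow':{'scene':(291,193),'side':(237,270)},'green':{'scene':(289,288),'side':(267,168)},'red':{'scene':(411,250),'side':(140,184)},'white':{'scene':(202,152),'side':(384,383)},'black':{'scene':(190,210),'side':(373,255)}}
def circ(P,r=.041):
    f=lambda p:np.hypot(*(P-p).T)-r
    return least_squares(f,P.mean(0),loss='soft_l1',f_scale=.0015)
if __name__=='__main__':
    im={n:cv2.imread(f'pics/{n}0.png') for n in('scene','side')}; C={n:cam(n) for n in im}
    for c in cap:
        A=[];b=[];s=c+' cap '
        for n in im:
            k,l,st,ce=cv2.connectedComponentsWithStats(mask(im[n],c))
            u,v=cap[c][n]; i=l[v,u]; x,y,w,h,a=st[i]; s+=f'{n} bb {x,y,w,h} a{a}; '
            K,R,p,_=C[n]; d=R@np.linalg.inv(K)@np.array([ce[i][0],ce[i][1],1]); d/=np.linalg.norm(d); Q=np.eye(3)-np.outer(d,d); A.append(Q);b.append(Q@p)
        X=np.linalg.solve(sum(A),sum(b)); print(s,X.round(4))
    for c in nest:
        s=c+' nest '; allP=[]
        for n in im:
            m=mask(im[n],c); u,v=nest[c][n]; w=np.zeros_like(m); cv2.circle(w,(u,v),55,255,-1); m&=w
            ys,xs=np.nonzero(m); g=ray(C[n],u,v,.013)
            P=np.array([ray(C[n],x,y,.013)[:2] for x,y in zip(xs,ys)])
            k=np.hypot(*(P-g[:2]).T)<.048; P=P[k]
            # outermost point per bearing
            a=np.degrees(np.arctan2(*(P-g[:2]).T[::-1]))//10; r=np.hypot(*(P-g[:2]).T)
            E=np.array([P[a==q][np.argmax(r[a==q])] for q in np.unique(a)]); E=E[np.hypot(*(E-g[:2]).T)>.03]
            f=circ(E); allP.append(E); s+=f'{n} {f.x.round(4)} med {np.median(abs(f.fun)):.4f} n{len(E)}; '
        f=circ(np.vstack(allP)); print(s,'both',f.x.round(4))
E
python3 m.py
```

```text
red cap scene bb (np.int32(282), np.int32(164), np.int32(18), np.int32(18)) a227; side bb (np.int32(0), np.int32(0), np.int32(560), np.int32(420)) a232345;  [ 0.5061 -0.01    0.0998]
yellow cap scene bb (np.int32(0), np.int32(0), np.int32(560), np.int32(420)) a234491; side bb (np.int32(0), np.int32(0), np.int32(560), np.int32(420)) a234558;  [0.5557 0.0187 0.0481]
green cap scene bb (np.int32(0), np.int32(0), np.int32(560), np.int32(420)) a235200; side bb (np.int32(0), np.int32(0), np.int32(560), np.int32(420)) a235114;  [0.5558 0.0188 0.0479]
white cap scene bb (np.int32(177), np.int32(181), np.int32(20), np.int32(13)) a144; side bb (np.int32(364), np.int32(217), np.int32(27), np.int32(18)) a299;  [ 0.6414 -0.1538  0.0732]
yellow nest scene [ 0.4454 -0.0215] med 0.0013 n26; side [ 0.4391 -0.0256] med 0.0008 n29;  both [ 0.4411 -0.0237]Traceback (most recent call last):
  File "m.py", line 31, in <module>
    k=np.hypot(*(P-g[:2]).T)<.048; P=P[k]
                 ~^~~~~~
ValueError: operands could not be broadcast together with shapes (0,) (2,)
```

View pics/wrist0.png

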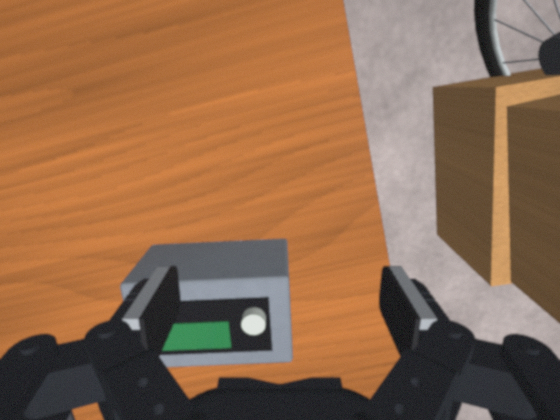

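The wrist view shows only the instrument box (220,300), nothing of interest. Fixing the colour masks.

```bash
python3 - <<'E'
import re
s=open('m.py').read()
s=s.replace("H={'red':[(0,4),(176,180)],'yellow':[(24,34)],'green':[(50,75)]}","H={'red':[(0,5),(172,180)],'yellow':[(22,36)],'green':[(50,90)]}").replace("(a,170,60)","(a,150,50)")
s=s.replace("i=l[v,u];","i=near(l,st,u,v);").replace("def circ","""def near(l,st,u,v):
    q=l[v-7:v+8,u-7:u+8].ravel(); q=q[q>0]; return np.bincount(q).argmax() if len(q) else 0
def circ""")
s=s.replace("{x,y,w,h} a{a}","{[int(q) for q in(x,y,w,h,a)]}").replace("ys,xs=","if not m.any(): print('none',c,n); continue\n            ys,xs=")
open('m.py','w').write(s)
from m import *
for n in('scene','side'):
    h=cv2.cvtColor(cv2.imread(f'pics/{n}0.png'),cv2.COLOR_BGR2HSV)
    for c in cap:
        u,v=cap[c][n]; print(n,c,h[v-3,u-4],h[v+3,u+4],end=' ')
        print()
E
python3 m.py
```

```text
scene red [  2 210 181] [  3 209 127] 
scene yellow [ 21 166 197] [ 26 202 222] 
scene green [ 64 143 146] [ 56 126  89] 
scene white [ 20 125 153] [ 43  12 146] 
side red [ 21 147 240] [  1 201 209] 
side yellow [ 23 172 206] [ 24 179 134] 
side green [ 60 119 146] [ 67 157  86] 
side white [ 41  18 229] [ 49   8 244] 
red cap scene bb [282, 163, 18, 19, 238]; side bb [221, 231, 27, 29, 539];  [ 0.4394 -0.0242  0.0607]
yellow cap scene bb [277, 254, 25, 27, 468]; side bb [256, 136, 21, 21, 332];  [0.667  0.16   0.0617]
green cap scene bb [0, 0, 560, 420, 234944]; side bb [121, 153, 24, 21, 321];  [0.4755 0.1137 0.1097]
white cap scene bb [177, 181, 20, 13, 144]; side bb [364, 217, 27, 18, 299];  [ 0.6414 -0.1538  0.0732]
yellow nest scene [ 0.4454 -0.0213] med 0.0012 n26; side [ 0.439  -0.0256] med 0.0005 n29;  both [ 0.4408 -0.0238]
green nest scene [0.6652 0.1572] med 0.0017 n26; side [0.6658 0.155 ] med 0.0014 n29;  both [0.6657 0.1558]
red nest scene [0.4361 0.2869] med 0.0011 n28; side [0.4306 0.2832] med 0.0014 n29;  both [0.4335 0.2862]
white nest scene [ 0.4675 -0.3212] med 0.0021 n32; side [ 0.4605 -0.3245] med 0.0004 n36;  both [ 0.462  -0.3238]
none black scene
black nest side [ 0.6386 -0.1585] med 0.0007 n31;  both [ 0.6386 -0.1585]
```

Measured heights match the given sizes. First move: turn the tool so that it closes along world x.

carry_out(plan=[-1,0,0,0,0,0,0.0382,-1,0,0,0,0,0,0.0382,-1,0,0,0,0,0,0.0382,-1,0,0,0,0,0,0.0382,-1,0,0,0,0,0,0.0382], force=50)

```text
time_s: 0.57
ee_pos: [0.1799, 0.7021, 0.22]
eef_rot: [[-0.655, 0.756, -0.0], [0.756, 0.655, -0.001], [-0.0, -0.0, -1.0]]
contact_force: [-0.0, 1.1, -0.8]
width: 0.0855
gripper_force: 0.0
```

carry_out(plan=[-1,0,0,0,0,0,0.0382,-1,0,0,0,0,0,0.0382,-1,0,0,0,0,0,0.0382,-1,0,0,0,0,0,0.0382,-1,0,0,0,0,0,0.0382])

```text
time_s: 0.98
ee_pos: [0.1798, 0.7022, 0.2201]
eef_rot: [[-0.114, 0.993, -0.0], [0.993, 0.114, -0.001], [-0.001, -0.0, -1.0]]
contact_force: [0.3, 0.1, 0.1]
width: 0.0855
gripper_force: 0.0
```

carry_out(plan=[-1,0,0,0,0,0,0.0382,-1,0,0,0,0,0,0])

```text
time_s: 1.15
ee_pos: [0.1794, 0.7022, 0.2199]
eef_rot: [[0.005, 1.0, 0.0], [1.0, -0.005, -0.001], [-0.001, 0.0, -1.0]]
contact_force: [0.3, -0.5, 0.0]
width: 0.0853
gripper_force: 0.0
```

```bash
python3 - <<'E'
from m import *
o=get_obs(); print(o['ee_pos'],o['eef_rot'].round(4).tolist(),o['qpos'].round(2))
for n,(u,v),(ub,vb) in [('side',(271,222),(271,240)),('scene',(270,207),(270,222))]:
    im=cv2.imread(f'pics/{n}0.png'); h=cv2.cvtColor(im,cv2.COLOR_BGR2HSV)
    m=cv2.inRange(h,(105,120,30),(125,255,255)); k,l,st,ce=cv2.connectedComponentsWithStats(m); i=l[v,u]; print(st[i],ray(cam(n),ub,vb,0),[ray(cam(n),st[i][0]+w*st[i][2],st[i][1]+st[i][3]*.5,.03) for w in(0,.5,1)])
E
```

```text
[0.17944535 0.7022257  0.21989647] [[0.0049, 1.0, 0.0001], [1.0, -0.0049, -0.0008], [-0.0008, 0.0001, -1.0]] [-1.62  0.62  0.37  1.62 -0.26  0.95 -1.17]
[259 201  24  44 926] [ 0.53494521 -0.00651626  0.        ] [array([0.52734645, 0.01805948, 0.03      ]), array([0.54378928, 0.0037292 , 0.03      ]), array([ 0.56023731, -0.01060561,  0.03      ])]
[     0      0    560    420 189714] [0.5479935  0.00517046 0.        ] [array([ 0.93178863, -0.45820537,  0.03      ]), array([0.52832291, 0.01820373, 0.03      ]), array([0.12989259, 0.48866707, 0.03      ])]
```

carry_out(plan=[-1,-0.1716,0.092,0,0,0,0,-1,-0.1716,0.092,0,0,0,0,-1,-0.1716,0.092,0,0,0,0,-1,-0.1716,0.092,0,0,0,0,-1,-0.1716,0.092,0,0,0,0])

```text
time_s: 1.57
ee_pos: [0.2724, 0.5289, 0.2203]
eef_rot: [[-0.005, 1.0, 0.0], [1.0, 0.005, -0.0], [-0.0, 0.0, -1.0]]
contact_force: [0.9, -0.6, 0.0]
width: 0.0849
gripper_force: 0.0
```

carry_out(plan=[-1,-0.1716,0.092,0,0,0,0,-1,-0.1716,0.092,0,0,0,0,-1,-0.1716,0.092,0,0,0,0,-1,-0.1716,0.092,0,0,0,0,-1,-0.1716,0.092,0,0,0,0])

```text
time_s: 1.98
ee_pos: [0.3644, 0.3574, 0.2205]
eef_rot: [[-0.005, 1.0, 0.0], [1.0, 0.005, 0.0], [0.0, 0.0, -1.0]]
contact_force: [1.2, 0.5, -0.6]
width: 0.0857
gripper_force: 0.0
```

carry_out(plan=[-1,-0.1716,0.092,0,0,0,0,-1,-0.1716,0.092,0,0,0,0,-1,-0.1716,0.092,0,0,0,0,-1,-0.1716,0.092,0,0,0,0,-1,-0.1716,0.092,0,0,0,0])

```text
time_s: 2.4
ee_pos: [0.4564, 0.1858, 0.2206]
eef_rot: [[-0.005, 1.0, 0.0], [1.0, 0.005, 0.0], [0.0, 0.0, -1.0]]
contact_force: [0.4, 0.8, 0.7]
width: 0.0854
gripper_force: 0.0
```

carry_out(plan=[-1,-0.1716,0.092,0,0,0,0,-1,-0.1716,0.092,0,0,0,0,-1,-0.1716,0.092,0,0,0,0,-1,-0.1716,0.092,0,0,0,0,-1,-0.1716,0.092,0,0,0,0])

```text
time_s: 2.82
ee_pos: [0.5485, 0.014, 0.2205]
eef_rot: [[-0.005, 1.0, 0.0], [1.0, 0.005, 0.0], [0.0, 0.0, -1.0]]
contact_force: [0.3, 1.0, -0.1]
width: 0.0855
gripper_force: 0.0
```

carry_out(plan=[-1,-0.1716,0.092,0,0,0,0,-1,-0.1716,0.092,0,0,0,0,-1,-0.1716,0.092,0,0,0,0,-1,-0.1716,0.092,0,0,0,0,-1,-0.1716,0.092,0,0,0,0])

```text
time_s: 3.23
ee_pos: [0.6404, -0.1576, 0.2203]
eef_rot: [[-0.004, 1.0, -0.0], [1.0, 0.004, 0.0], [0.0, -0.0, -1.0]]
contact_force: [0.7, 0.2, -0.1]
width: 0.0854
gripper_force: 0.0
```

carry_out(plan=[-1,0,0,0,0,0,0,-1,0,0,0,0,0,0])

```text
time_s: 3.4
ee_pos: [0.64, -0.1588, 0.2199]
eef_rot: [[0.0, 1.0, -0.0], [1.0, -0.0, -0.001], [-0.001, -0.0, -1.0]]
contact_force: [0.2, 0.1, -0.0]
width: 0.0852
gripper_force: 0.0
```

```bash
python3 - <<'E'
from h import *
o=get_obs(); im=read_camera('wrist'); cv2.imwrite('pics/w1.png',im); print(o['ee_pos'],o['eef_rot'].round(4).tolist(),o['qpos'].round(2))
c=cam('wrist',o)
for z in(.076,.013): # pixel of expected spare nest / motor axis
    K,R,p,_=c; q=K@R.T@(np.array([.640,-.156,z])-p); print(z,q[:2]/q[2])
E
```

```text
[ 0.63997829 -0.15878124  0.21994109] [[0.0002, 1.0, -0.0003], [1.0, -0.0002, -0.0012], [-0.0012, -0.0003, -1.0]] [-0.1   0.55  0.4   1.78 -0.26  0.87  0.42]
0.076 [278.77897509 175.54070682]
0.013 [278.81108381 160.63304756]
```

View pics/w1.png

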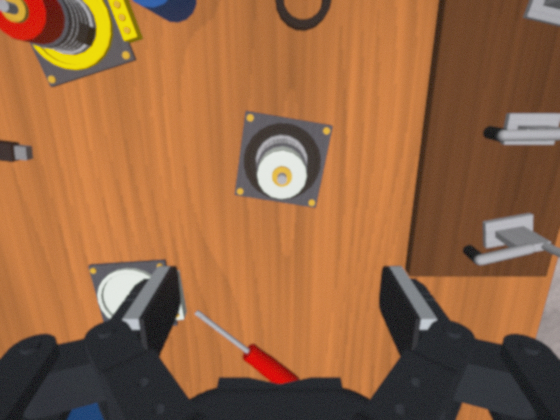

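The wrist view shows the white motor at (282,175) on the spare nest centred at (283,160), within about 3 mm of prediction, and the empty white nest near (128,297). Descend and grip.

carry_out(plan=[-1,0.0135,0.006,0.16,0,0,0,-1,0,0,0.18,0,0,0,-1,0,0,0.18,0,0,0,-1,0,0,0.18,0,0,0,-1,0,0,0.11,0,0,0])

```text
time_s: 3.87
ee_pos: [0.6393, -0.1501, 0.0552]
eef_rot: [[-0.005, 1.0, -0.004], [1.0, 0.005, 0.002], [0.002, -0.003, -1.0]]
contact_force: [-0.6, -0.7, -0.2]
width: 0.0851
gripper_force: 0.0
```

carry_out(plan=[-1,0,0,0,0,0,0,1,0,0,0,0,0,0,1,0,0,0,0,0,0,1,0,0,0,0,0,0,1,0,0,0,0,0,0])

```text
time_s: 4.28
ee_pos: [0.6421, -0.153, 0.0608]
eef_rot: [[-0.001, 1.0, 0.003], [1.0, 0.001, -0.0], [-0.0, 0.003, -1.0]]
contact_force: [-3.1, 1.2, 13.7]
width: 0.0407
gripper_force: 49.0
```

carry_out(plan=[1,0,0,0,0,0,0,1,0,0,0,0,0,0,1,0,0,0,0,0,0])

```text
time_s: 4.53
ee_pos: [0.6421, -0.1529, 0.061]
eef_rot: [[-0.0, 1.0, 0.003], [1.0, 0.0, 0.0], [0.0, 0.003, -1.0]]
contact_force: [-2.7, 0.6, 9.6]
width: 0.0402
gripper_force: 49.1
```

```bash
python3 - <<'E'
from h import *
cv2.imwrite('pics/s2.png',read_camera('side')[130:330,270:500].repeat(3,0).repeat(3,1)); print(get_obs()['ee_pos'],get_obs()['width'])
E
```

```text
[ 0.64206463 -0.15292494  0.06103448] 0.0398537155724781
```

View pics/s2.png

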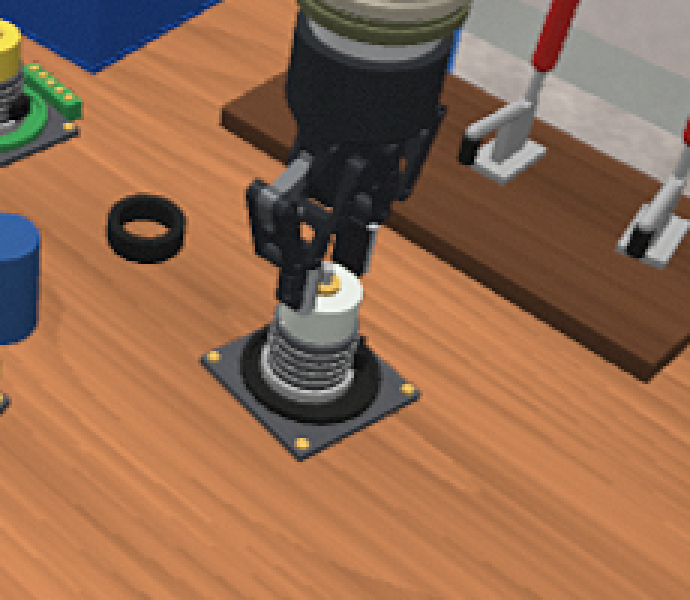

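The crop shows the pads gripping only the upper half of the white cap (tip near (295,305), cap from 265 to 345), and the width reads 40 mm instead of 44. I'll reopen and grip lower.

carry_out(plan=[-1,0,0,0,0,0,0,-1,0,0,0,0,0,0,-1,0,0,0,0,0,0,-1,-0.012,0,0.03,0,0,0,-1,0,0,0,0,0,0])

```text
time_s: 5.0
ee_pos: [0.6407, -0.1557, 0.0516]
eef_rot: [[0.0, 1.0, -0.001], [1.0, -0.0, -0.0], [-0.0, -0.001, -1.0]]
contact_force: [-0.4, 0.0, -0.4]
width: 0.0852
gripper_force: 0.0
```

carry_out(plan=[-1,0,0,0,0,0,0,1,0,0,0,0,0,0,1,0,0,0,0,0,0,1,0,0,0,0,0,0,1,0,0,0,0,0,0])

```text
time_s: 5.42
ee_pos: [0.6414, -0.1555, 0.0527]
eef_rot: [[0.0, 1.0, 0.001], [1.0, -0.0, -0.0], [-0.0, 0.001, -1.0]]
contact_force: [-1.9, -0.3, 4.2]
width: 0.0415
gripper_force: 50.0
```

carry_out(plan=[1,0,0,0,0,0,0,1,0,0,0,0,0,0,1,0,0,0,0,0,0])

```text
time_s: 5.67
ee_pos: [0.6413, -0.1554, 0.0528]
eef_rot: [[0.0, 1.0, 0.001], [1.0, -0.0, -0.0], [-0.0, 0.001, -1.0]]
contact_force: [-0.1, 0.7, 5.3]
width: 0.0417
gripper_force: 50.1
```

carry_out(plan=[1,0,0,-0.02,0,0,0,1,0,0,-0.04,0,0,0,1,0,0,-0.04,0,0,0,1,0,0,0,0,0,0,1,0,0,0,0,0,0])

```text
time_s: 6.08
ee_pos: [0.6414, -0.1555, 0.0731]
eef_rot: [[0.0, 1.0, 0.001], [1.0, -0.0, -0.0], [-0.0, 0.001, -1.0]]
contact_force: [0.4, -0.2, -3.5]
width: 0.0415
gripper_force: 51.3
```

```bash
python3 - <<'E'
from h import *
a=read_camera('side')[130:330,270:500]; b=read_camera('scene')[90:290,80:310]
cv2.imwrite('pics/s3.png',np.hstack([a,b])[:, :].repeat(1,0)); im=cv2.resize(np.hstack([a,b]),(800,348)); cv2.imwrite('pics/s3.png',im); o=get_obs(); print(o['ee_pos'],o['width'],o['contact_force'],o['gripper_force'])
E
```

```text
[ 0.6409632  -0.15524702  0.07236373] 0.04184935976486978 [-0.57679925  0.15127138 -3.77747965] 51.25694453716278
```

View pics/s3.png

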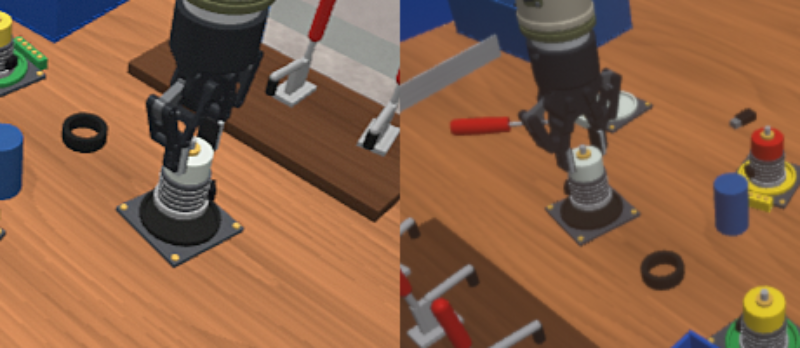

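The motor hangs upright in the grip (side crop: (190,170)) and the weight reads 3.6 N. Carry it to the white nest.

carry_out(plan=[1,0,0,-0.1,0,0,0,1,0,0,-0.15,0,0,0,1,0,0,-0.15,0,0,0,1,0,0,-0.1,0,0,0,1,-0.05,-0.05,0,0,0,0])

```text
time_s: 6.6
ee_pos: [0.6349, -0.1637, 0.1762]
eef_rot: [[-0.003, 1.0, 0.007], [1.0, 0.003, 0.0], [0.0, 0.007, -1.0]]
contact_force: [2.6, 0.1, -3.9]
width: 0.0415
gripper_force: 52.1
```

carry_out(plan=[1,-0.11,-0.12,0,0,0,0,1,-0.12,-0.13,0,0,0,0,1,-0.12,-0.13,0,0,0,0,1,-0.12,-0.13,0,0,0,0,1,-0.12,-0.13,0,0,0,0])

```text
time_s: 7.02
ee_pos: [0.5006, -0.2842, 0.1714]
eef_rot: [[-0.0, 1.0, -0.001], [1.0, 0.0, 0.0], [0.0, -0.001, -1.0]]
contact_force: [0.4, -1.1, -2.8]
width: 0.0417
gripper_force: 52.0
```

carry_out(plan=[1,-0.12,-0.13,0,0,0,0,1,-0.08,-0.075,0,0,0,0,1,0,0,0,0,0,0,1,0,0,0,0,0,0])

```text
time_s: 7.35
ee_pos: [0.4601, -0.3246, 0.1718]
eef_rot: [[0.004, 1.0, -0.001], [1.0, -0.004, 0.0], [0.0, -0.001, -1.0]]
contact_force: [-0.1, 0.1, -3.5]
width: 0.0415
gripper_force: 52.1
```

```bash
python3 - <<'E'
from m import *
o=get_obs(); im=read_camera('wrist'); cv2.imwrite('pics/w4.png',im); print(o['ee_pos'],o['eef_rot'].round(4).tolist(),o['width'])
c=cam('wrist',o)
for n,p3 in(('W',(.462,-.324,.013)),('S',(.642,-.156,.013)),('Y',(.441,-.024,.013))):
    K,R,p,_=c; q=K@R.T@(np.array(p3)-p); print(n,q[:2]/q[2])
E
```

```text
[ 0.46005935 -0.32456099  0.17179265] [[0.0037, 1.0, -0.0011], [1.0, -0.0037, 0.0003], [0.0003, -0.0011, -1.0]] 0.04151352414508406
W [281.00556828 174.12505707]
S [514.25348058 -38.82121759]
Y [ 247.90837221 -273.2430648 ]
```

View pics/w4.png

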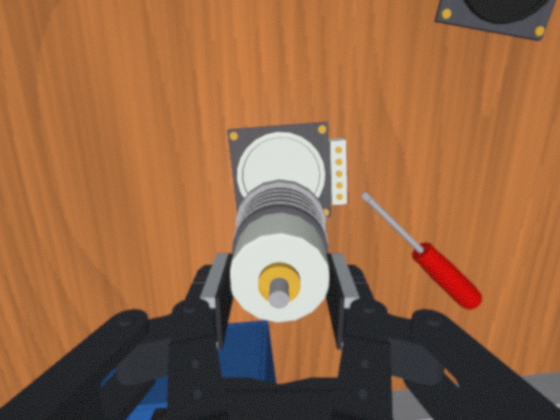

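The white nest lip spans 237–327 px, centred at (281,174), which matches the prediction (281,174). Lower the motor.

carry_out(plan=[1,0,0.01,0.08,0,0,0,1,0,0,0.15,0,0,0,1,0,0,0.15,0,0,0,1,0,0,0.1,0,0,0,1,0,0,0.06,0,0,0])

```text
time_s: 7.82
ee_pos: [0.4642, -0.3212, 0.0615]
eef_rot: [[-0.003, 1.0, -0.002], [1.0, 0.003, 0.002], [0.002, -0.002, -1.0]]
contact_force: [0.0, 0.2, -3.4]
width: 0.0417
gripper_force: 52.0
```

carry_out(plan=[1,0,0,0.025,0,0,0,1,0,0,0.015,0,0,0,1,0,0,0.01,0,0,0,1,0,0,0,0,0,0,1,0,0,0,0,0,0])

```text
time_s: 8.23
ee_pos: [0.4646, -0.3235, 0.0551]
eef_rot: [[-0.0, 1.0, 0.001], [1.0, 0.0, -0.001], [-0.001, 0.001, -1.0]]
contact_force: [-0.4, -0.4, -4.3]
width: 0.0416
gripper_force: 52.0
```

carry_out(plan=[1,0,-0.01,0.005,0,0,0,1,0,0,0.005,0,0,0,1,0,0,0,0,0,0])

```text
time_s: 8.48
ee_pos: [0.4621, -0.3235, 0.0529]
eef_rot: [[0.0, 1.0, 0.001], [1.0, -0.0, -0.0], [-0.0, 0.001, -1.0]]
contact_force: [-0.4, 0.1, 0.1]
width: 0.0418
gripper_force: 52.4
```

carry_out(plan=[-0.5,0,0,0,0,0,0,-1,0,0,0,0,0,0,-1,0,0,0,0,0,0,-1,0,0,0,0,0,0,-1,0,0,-0.1,0,0,0])

```text
time_s: 8.9
ee_pos: [0.4609, -0.3225, 0.0702]
eef_rot: [[-0.0, 1.0, -0.004], [1.0, 0.0, 0.002], [0.002, -0.004, -1.0]]
contact_force: [-0.5, 0.0, 0.1]
width: 0.0853
gripper_force: 0.0
```

carry_out(plan=[-1,0,0,-0.15,0,0,0,-1,0,0,-0.15,0,0,0,-1,0.1,-0.01,-0.1,0,0,0,-1,0.2,-0.015,0,0,0,0,-1,0.2,-0.015,0,0,0,0])

```text
time_s: 9.32
ee_pos: [0.4546, -0.2238, 0.1539]
eef_rot: [[0.003, 1.0, 0.004], [1.0, -0.003, -0.002], [-0.002, 0.004, -1.0]]
contact_force: [0.5, 1.3, 0.0]
width: 0.0859
gripper_force: 0.0
```

carry_out(plan=[-1,0.2,-0.015,0,0,0,0,-1,0.2,-0.015,0,0,0,0,-1,0.2,-0.015,0,0,0,0,-1,0.2,-0.015,0,0,0,0,-1,0.19,-0.01,0,0,0,0])

```text
time_s: 9.73
ee_pos: [0.4395, -0.0235, 0.1526]
eef_rot: [[0.0, 1.0, 0.0], [1.0, -0.0, 0.0], [0.0, 0.0, -1.0]]
contact_force: [0.5, 0.2, -0.4]
width: 0.0854
gripper_force: 0.0
```

carry_out(plan=[-1,0,0,0,0,0,0,-1,0,0,0,0,0,0])

```text
time_s: 9.9
ee_pos: [0.4401, -0.0229, 0.1524]
eef_rot: [[-0.006, 1.0, 0.0], [1.0, 0.006, 0.0], [0.0, 0.0, -1.0]]
contact_force: [-0.4, -0.5, -0.1]
width: 0.0853
gripper_force: 0.0
```

```bash
python3 - <<'E'
from m import *
o=get_obs(); im=read_camera('wrist'); cv2.imwrite('pics/w5.png',im); print(o['ee_pos'],o['eef_rot'].round(4).tolist(),o['width'])
c=cam('wrist',o)
for n,p3 in(('Y',(.440,-.024,.013)),('Ycap',(.440,-.024,.076)),('S',(.642,-.156,.013))):
    K,R,p,_=c; q=K@R.T@(np.array(p3)-p); print(n,q[:2]/q[2])
E
```

```text
[ 0.44014834 -0.02294704  0.15243884] [[-0.0057, 1.0, 0.0001], [1.0, 0.0057, 0.0004], [0.0004, 0.0001, -1.0]] 0.08528156595561376
Y [278.5161391  181.35759394]
Ycap [278.4379544  205.05884066]
S [481.55828618 311.08880648]
```

View pics/w5.png

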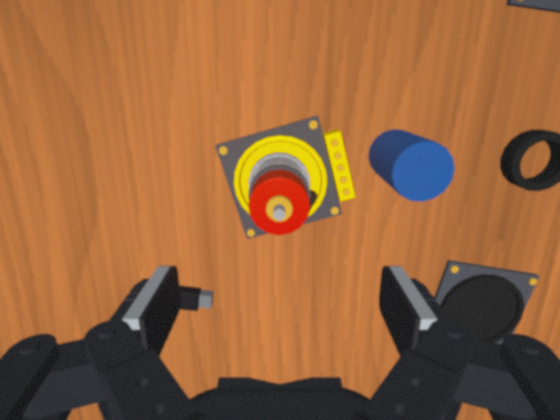

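Red cap at (279,204), yellow nest centre (280,182) and the empty spare at (481,309) all sit within 2 px of prediction. Grip red and carry it to the spare.

carry_out(plan=[-1,-0.005,0,0.1,0,0,0,-1,0,0,0.14,0,0,0,-1,0,0,0.14,0,0,0,-1,0,0,0.12,0,0,0,-1,0,0,0,0,0,0])

```text
time_s: 10.37
ee_pos: [0.4389, -0.0286, 0.0494]
eef_rot: [[0.004, 1.0, -0.004], [1.0, -0.004, -0.001], [-0.001, -0.004, -1.0]]
contact_force: [-0.7, -0.4, 0.5]
width: 0.0852
gripper_force: 0.0
```

carry_out(plan=[-1,0,0,0,0,0,0,1,0,0,0,0,0,0,1,0,0,0,0,0,0,1,0,0,0,0,0,0,1,0,0,0,0,0,0])

```text
time_s: 10.78
ee_pos: [0.4405, -0.0264, 0.0536]
eef_rot: [[-0.0, 1.0, 0.002], [1.0, 0.0, 0.0], [0.0, 0.002, -1.0]]
contact_force: [-2.9, -1.4, 20.7]
width: 0.0418
gripper_force: 47.8
```

carry_out(plan=[1,0,0,0,0,0,0,1,0,0,0,0,0,0,1,0,0,0,0,0,0])

```text
time_s: 11.03
ee_pos: [0.4406, -0.0264, 0.0538]
eef_rot: [[-0.0, 1.0, 0.002], [1.0, 0.0, 0.0], [0.0, 0.002, -1.0]]
contact_force: [-2.8, -0.5, 13.9]
width: 0.0417
gripper_force: 48.6
```

carry_out(plan=[1,0,0,-0.04,0,0,0,1,0,0,-0.06,0,0,0,1,0,0,0,0,0,0,1,0,0,0,0,0,0])

```text
time_s: 11.37
ee_pos: [0.4406, -0.0261, 0.0732]
eef_rot: [[-0.001, 1.0, 0.002], [1.0, 0.001, -0.0], [-0.0, 0.002, -1.0]]
contact_force: [0.2, 1.9, -2.2]
width: 0.0414
gripper_force: 51.6
```

carry_out(plan=[1,0,0,-0.1,0,0,0,1,0,0,-0.15,0,0,0,1,0,0,-0.15,0,0,0,1,0,0,-0.1,0,0,0,1,-0.04,0.06,0,0,0,0])

```text
time_s: 11.78
ee_pos: [0.4511, -0.0333, 0.175]
eef_rot: [[-0.001, 1.0, 0.002], [1.0, 0.001, 0.002], [0.002, 0.002, -1.0]]
contact_force: [0.5, 0.7, -3.6]
width: 0.0415
gripper_force: 52.0
```

carry_out(plan=[1,-0.09,0.137,0,0,0,0,1,-0.095,0.145,0,0,0,0,1,-0.095,0.145,0,0,0,0,1,-0.095,0.145,0,0,0,0,1,-0.095,0.145,0,0,0,0])

```text
time_s: 12.2
ee_pos: [0.5964, -0.129, 0.1717]
eef_rot: [[-0.001, 1.0, -0.001], [1.0, 0.001, 0.0], [0.0, -0.001, -1.0]]
contact_force: [0.9, 0.2, -2.4]
width: 0.0413
gripper_force: 51.9
```

carry_out(plan=[1,-0.09,0.13,0,0,0,0,1,-0.06,0.1,0,0,0,0,1,0,0,0,0,0,0,1,0,0,0,0,0,0])

```text
time_s: 12.53
ee_pos: [0.6414, -0.1589, 0.171]
eef_rot: [[0.001, 1.0, -0.002], [1.0, -0.001, -0.0], [-0.0, -0.002, -1.0]]
contact_force: [-0.5, -0.4, -1.7]
width: 0.0415
gripper_force: 52.0
```

Lower onto the spare (seated TCP height about 0.0535).

carry_out(plan=[1,0,0,0.08,0,0,0,1,0,0,0.15,0,0,0,1,0,0,0.15,0,0,0,1,0,0,0.1,0,0,0,1,0,0,0.06,0,0,0])

```text
time_s: 12.95
ee_pos: [0.639, -0.1567, 0.0615]
eef_rot: [[-0.001, 1.0, -0.004], [1.0, 0.001, 0.002], [0.002, -0.004, -1.0]]
contact_force: [0.0, 0.7, -2.9]
width: 0.0419
gripper_force: 52.1
```

carry_out(plan=[1,0,0,0.02,0,0,0,1,0,0,0.01,0,0,0,1,0,0,0.01,0,0,0,1,0,0,0,0,0,0,1,0,0,0,0,0,0])

```text
time_s: 13.37
ee_pos: [0.642, -0.1585, 0.0575]
eef_rot: [[0.0, 1.0, 0.002], [1.0, -0.0, -0.0], [-0.0, 0.002, -1.0]]
contact_force: [0.8, -0.0, -2.2]
width: 0.0418
gripper_force: 52.1
```

carry_out(plan=[1,0,0,0.01,0,0,0,1,0,0,0.01,0,0,0,1,0,0,0,0,0,0])

```text
time_s: 13.62
ee_pos: [0.642, -0.1587, 0.054]
eef_rot: [[0.0, 1.0, 0.002], [1.0, -0.0, 0.0], [0.0, 0.002, -1.0]]
contact_force: [-3.3, 0.7, 9.5]
width: 0.0418
gripper_force: 53.3
```

carry_out(plan=[-0.5,0,0,0,0,0,0,-1,0,0,0,0,0,0,-1,0,0,0,0,0,0,-1,0,0,0,0,0,0,-1,0,0,-0.1,0,0,0])

```text
time_s: 14.03
ee_pos: [0.6397, -0.1577, 0.0695]
eef_rot: [[-0.0, 1.0, -0.005], [1.0, 0.0, 0.001], [0.001, -0.005, -1.0]]
contact_force: [0.3, 0.6, 0.7]
width: 0.0856
gripper_force: 0.0
```

carry_out(plan=[-1,0,0,-0.15,0,0,0,-1,0,0,-0.15,0,0,0,-1,0.1,0.01,-0.1,0,0,0,-1,0.2,0.015,0,0,0,0,-1,0.2,0.015,0,0,0,0])

```text
time_s: 14.45
ee_pos: [0.6503, -0.0594, 0.1543]
eef_rot: [[0.004, 1.0, 0.004], [1.0, -0.004, -0.001], [-0.001, 0.004, -1.0]]
contact_force: [0.3, 1.3, -1.4]
width: 0.0853
gripper_force: 0.0
```

carry_out(plan=[-1,0.2,0.015,0,0,0,0,-1,0.2,0.015,0,0,0,0,-1,0.2,0.015,0,0,0,0,-1,0.2,0.015,0,0,0,0,-1,0.2,0.015,0,0,0,0])

```text
time_s: 14.87
ee_pos: [0.6643, 0.1436, 0.1524]
eef_rot: [[0.0, 1.0, 0.0], [1.0, -0.0, -0.0], [-0.0, 0.0, -1.0]]
contact_force: [1.3, -0.3, 0.7]
width: 0.0855
gripper_force: 0.0
```

carry_out(plan=[-1,0.08,0.01,0,0,0,0,-1,0,0,0,0,0,0,-1,0,0,0,0,0,0])

```text
time_s: 15.12
ee_pos: [0.6663, 0.1586, 0.152]
eef_rot: [[-0.002, 1.0, -0.0], [1.0, 0.002, -0.0], [-0.0, -0.0, -1.0]]
contact_force: [-0.4, -0.4, 0.3]
width: 0.0854
gripper_force: 0.0
```

```bash
python3 - <<'E'
from m import *
o=get_obs(); im=read_camera('wrist'); cv2.imwrite('pics/w6.png',im); print(o['ee_pos'],o['eef_rot'].round(4).tolist(),o['width'])
c=cam('wrist',o)
for n,p3 in(('G',(.666,.156,.013)),('Gcap',(.667,.159,.076)),('R',(.433,.286,.013))):
    K,R,p,_=c; q=K@R.T@(np.array(p3)-p); print(n,q[:2]/q[2])
s=cam('side'); print(ray(s,303,152,0),ray(s,222,103,0))
E
```

```text
[0.66627962 0.15863    0.15204251] [[-0.0023, 1.0, -0.0003], [1.0, 0.0023, -0.0004], [-0.0004, -0.0003, -1.0]] 0.08542854867088623
G [278.41735453 183.09753595]
Gcap [279.7252319  203.23394912]
R [-30.75507882  15.88325246]
[0.77847788 0.15979614 0.        ] [0.77619511 0.46303373 0.        ]
```

View pics/w6.png

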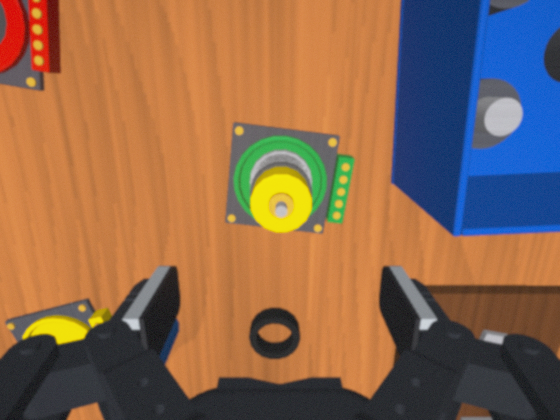

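Yellow cap at (281,201), green nest centre (280,183), as predicted; the blue bin wall is at x≈0.777, clear of the fingers. Grip yellow.

carry_out(plan=[-1,0.005,0.003,0.1,0,0,0,-1,0,0,0.14,0,0,0,-1,0,0,0.14,0,0,0,-1,0,0,0.115,0,0,0,-1,0,0,0,0,0,0])

```text
time_s: 15.58
ee_pos: [0.6646, 0.1555, 0.0493]
eef_rot: [[0.003, 1.0, -0.006], [1.0, -0.003, -0.003], [-0.003, -0.006, -1.0]]
contact_force: [-0.6, -0.1, -0.7]
width: 0.0856
gripper_force: 0.0
```

carry_out(plan=[-1,0,0,0,0,0,0,1,0,0,0,0,0,0,1,0,0,0,0,0,0,1,0,0,0,0,0,0,1,0,0,0,0,0,0])

```text
time_s: 16.0
ee_pos: [0.6677, 0.1587, 0.0551]
eef_rot: [[0.0, 1.0, 0.002], [1.0, -0.0, 0.001], [0.001, 0.002, -1.0]]
contact_force: [-1.5, -1.0, 9.9]
width: 0.0413
gripper_force: 49.3
```

carry_out(plan=[1,0,0,0,0,0,0,1,0,0,0,0,0,0,1,0,0,0,0,0,0])

```text
time_s: 16.25
ee_pos: [0.6678, 0.1587, 0.0553]
eef_rot: [[0.0, 1.0, 0.002], [1.0, -0.0, 0.001], [0.001, 0.002, -1.0]]
contact_force: [-2.2, -0.3, 8.0]
width: 0.0415
gripper_force: 49.4
```

carry_out(plan=[1,0,0,-0.04,0,0,0,1,0,0,-0.06,0,0,0,1,0,0,0,0,0,0,1,0,0,0,0,0,0])

```text
time_s: 16.58
ee_pos: [0.6677, 0.1588, 0.0746]
eef_rot: [[-0.0, 1.0, 0.002], [1.0, 0.0, 0.0], [0.0, 0.002, -1.0]]
contact_force: [1.2, -0.0, -3.8]
width: 0.0417
gripper_force: 51.2
```

carry_out(plan=[1,0,0,-0.1,0,0,0,1,0,0,-0.15,0,0,0,1,0,0,-0.15,0,0,0,1,0,0,-0.1,0,0,0,1,-0.05,-0.06,0,0,0,0])

```text
time_s: 17.0
ee_pos: [0.659, 0.151, 0.1777]
eef_rot: [[-0.002, 1.0, 0.008], [1.0, 0.002, 0.003], [0.003, 0.008, -1.0]]
contact_force: [2.9, -0.4, -3.1]
width: 0.0412
gripper_force: 51.9
```

carry_out(plan=[1,-0.1,-0.12,0,0,0,0,1,-0.1125,-0.14,0,0,0,0,1,-0.1125,-0.14,0,0,0,0,1,-0.1125,-0.14,0,0,0,0,1,-0.1125,-0.14,0,0,0,0])

```text
time_s: 17.42
ee_pos: [0.5173, 0.0378, 0.1733]
eef_rot: [[-0.0, 1.0, -0.0], [1.0, 0.0, -0.0], [-0.0, -0.0, -1.0]]
contact_force: [-0.1, -1.0, -3.4]
width: 0.0416
gripper_force: 51.8
```

carry_out(plan=[1,-0.1125,-0.14,0,0,0,0,1,-0.1125,-0.14,0,0,0,0,1,-0.095,-0.1135,0,0,0,0,1,0,0,0,0,0,0,1,0,0,0,0,0,0])

```text
time_s: 17.83
ee_pos: [0.4391, -0.0263, 0.1737]
eef_rot: [[0.003, 1.0, -0.0], [1.0, -0.003, 0.0], [0.0, -0.0, -1.0]]
contact_force: [0.9, 0.8, -3.6]
width: 0.0416
gripper_force: 51.8
```

carry_out(plan=[1,0.005,0.005,0.08,0,0,0,1,0,0,0.15,0,0,0,1,0,0,0.15,0,0,0,1,0,0,0.1,0,0,0,1,0,0,0.06,0,0,0])

```text
time_s: 18.25
ee_pos: [0.4419, -0.0236, 0.0631]
eef_rot: [[-0.001, 1.0, -0.001], [1.0, 0.001, 0.0], [0.0, -0.001, -1.0]]
contact_force: [0.3, -0.8, -2.7]
width: 0.0414
gripper_force: 51.8
```

carry_out(plan=[1,0,0,0.02,0,0,0,1,0,0,0.01,0,0,0,1,0,0,0.01,0,0,0,1,0,0,0,0,0,0,1,0,0,0,0,0,0])

```text
time_s: 18.67
ee_pos: [0.442, -0.0242, 0.058]
eef_rot: [[-0.0, 1.0, 0.001], [1.0, 0.0, 0.0], [0.0, 0.001, -1.0]]
contact_force: [0.1, -0.1, -2.8]
width: 0.0413
gripper_force: 51.8
```

carry_out(plan=[1,0,0,0.005,0,0,0,1,0,0,0.005,0,0,0,1,0,0,0,0,0,0])

```text
time_s: 18.92
ee_pos: [0.4416, -0.0243, 0.0556]
eef_rot: [[-0.0, 1.0, 0.001], [1.0, 0.0, 0.0], [0.0, 0.001, -1.0]]
contact_force: [-0.1, 0.0, -3.0]
width: 0.0412
gripper_force: 51.8
```

carry_out(plan=[1,0,0,0.006,0,0,0,1,0,0,0,0,0,0,-0.5,0,0,0,0,0,0,-1,0,0,0,0,0,0,-1,0,0,0,0,0,0])

```text
time_s: 19.33
ee_pos: [0.4416, -0.0244, 0.0543]
eef_rot: [[0.0, 1.0, 0.001], [1.0, -0.0, -0.0], [-0.0, 0.001, -1.0]]
contact_force: [0.6, 0.2, 1.0]
width: 0.0757
gripper_force: 0.0
```

carry_out(plan=[-1,0,0,0,0,0,0,-1,0,0,-0.1,0,0,0,-1,0,0,-0.15,0,0,0,-1,0,0,-0.15,0,0,0,-1,0.1,0,-0.1,0,0,0])

```text
time_s: 19.75
ee_pos: [0.4416, -0.0072, 0.1563]
eef_rot: [[0.005, 1.0, 0.001], [1.0, -0.005, -0.001], [-0.001, 0.001, -1.0]]
contact_force: [-0.1, -0.2, 0.0]
width: 0.0853
gripper_force: 0.0
```

carry_out(plan=[-1,0.2,0,0,0,0,0,-1,0.2,0,0,0,0,0,-1,0.2,-0.01,0,0,0,0,-1,0.2,-0.01,0,0,0,0,-1,0.2,-0.01,0,0,0,0])

```text
time_s: 20.17
ee_pos: [0.4349, 0.1976, 0.1543]
eef_rot: [[0.0, 1.0, 0.0], [1.0, -0.0, 0.0], [0.0, 0.0, -1.0]]
contact_force: [-0.1, 0.1, 0.1]
width: 0.0856
gripper_force: 0.0
```

carry_out(plan=[-1,0.2,-0.01,0,0,0,0,-1,0.2,0,0,0,0,0,-1,0.05,0,0,0,0,0,-1,0,0,0,0,0,0,-1,0,0,0,0,0,0])

```text
time_s: 20.58
ee_pos: [0.433, 0.2855, 0.1538]
eef_rot: [[-0.001, 1.0, -0.0], [1.0, 0.001, -0.001], [-0.001, -0.0, -1.0]]
contact_force: [-0.1, -1.0, 0.4]
width: 0.0853
gripper_force: 0.0
```

```bash
python3 - <<'E'
from m import *
o=get_obs(); im=read_camera('wrist'); cv2.imwrite('pics/w7.png',im); print(o['ee_pos'],o['eef_rot'].round(4).tolist(),o['width'])
c=cam('wrist',o)
for n,p3 in(('R',(.433,.286,.013)),('Rcap',(.433,.286,.076)),('Y',(.441,-.024,.013))):
    K,R,p,_=c; q=K@R.T@(np.array(p3)-p); print(n,q[:2]/q[2])
E
```

```text
[0.43301443 0.28549298 0.15384057] [[-0.0014, 1.0, -0.0003], [1.0, 0.0014, -0.0009], [-0.0009, -0.0003, -1.0]] 0.08525991335623152
R [278.74258676 178.99772822]
Rcap [278.68055933 202.16192968]
Y [285.3825617  439.15029782]
```

View pics/w7.png

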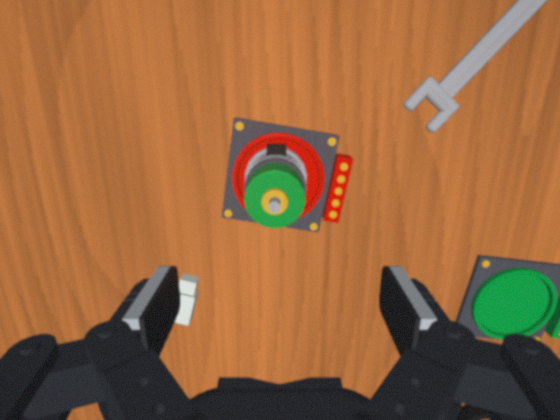

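Green cap at (275,197) and red nest centre at (278,178): the motor sits about 3 mm off the nest centre towards +y, so I correct for that and grip it.

carry_out(plan=[-1,0.0175,-0.01,0.1,0,0,0,-1,0,0,0.14,0,0,0,-1,0,0,0.14,0,0,0,-1,0,0,0.12,0,0,0,-1,0,0,0,0,0,0])

```text
time_s: 21.05
ee_pos: [0.4303, 0.2859, 0.0513]
eef_rot: [[0.003, 1.0, -0.004], [1.0, -0.003, -0.004], [-0.004, -0.004, -1.0]]
contact_force: [-0.7, -1.1, 0.5]
width: 0.0852
gripper_force: 0.0
```

carry_out(plan=[-1,0,0,0,0,0,0,1,0,0,0,0,0,0,1,0,0,0,0,0,0,1,0,0,0,0,0,0,1,0,0,0,0,0,0])

```text
time_s: 21.47
ee_pos: [0.4314, 0.2896, 0.0555]
eef_rot: [[-0.0, 1.0, 0.001], [1.0, 0.0, 0.001], [0.001, 0.001, -1.0]]
contact_force: [-2.6, -0.1, 18.3]
width: 0.0414
gripper_force: 48.1
```

carry_out(plan=[1,0,0,0,0,0,0,1,0,0,0,0,0,0,1,0,0,0,0,0,0])

```text
time_s: 21.72
ee_pos: [0.4315, 0.2896, 0.0557]
eef_rot: [[-0.0, 1.0, 0.001], [1.0, 0.0, 0.002], [0.002, 0.001, -1.0]]
contact_force: [-2.4, -1.0, 12.7]
width: 0.042
gripper_force: 48.8
```

carry_out(plan=[1,0,0,-0.04,0,0,0,1,0,0,-0.06,0,0,0,1,0,0,0,0,0,0,1,0,0,0,0,0,0])

```text
time_s: 22.05
ee_pos: [0.4316, 0.2896, 0.0749]
eef_rot: [[-0.001, 1.0, 0.001], [1.0, 0.001, 0.001], [0.001, 0.001, -1.0]]
contact_force: [0.7, 0.6, -3.2]
width: 0.0412
gripper_force: 51.3
```

carry_out(plan=[1,0,0,-0.1,0,0,0,1,0,0,-0.15,0,0,0,1,0,0,-0.15,0,0,0,1,0,0,-0.1,0,0,0,1,-0.034,0.06,0,0,0,0])

```text
time_s: 22.47
ee_pos: [0.4427, 0.2843, 0.177]
eef_rot: [[-0.003, 1.0, 0.001], [1.0, 0.003, 0.003], [0.003, 0.001, -1.0]]
contact_force: [0.0, -0.0, -2.8]
width: 0.0415
gripper_force: 51.9
```

carry_out(plan=[1,-0.068,0.12,0,0,0,0,1,-0.085,0.15,0,0,0,0,1,-0.085,0.15,0,0,0,0,1,-0.085,0.15,0,0,0,0,1,-0.085,0.15,0,0,0,0])

```text
time_s: 22.88
ee_pos: [0.5882, 0.1999, 0.1735]
eef_rot: [[-0.001, 1.0, -0.001], [1.0, 0.001, -0.0], [-0.0, -0.001, -1.0]]
contact_force: [1.1, 1.5, -2.5]
width: 0.0414
gripper_force: 51.8
```

carry_out(plan=[1,-0.085,0.15,0,0,0,0,1,-0.085,0.15,0,0,0,0,1,-0.056,0.097,0,0,0,0,1,0,0,0,0,0,0,1,0,0,0,0,0,0])

```text
time_s: 23.3
ee_pos: [0.667, 0.154, 0.173]
eef_rot: [[0.002, 1.0, -0.001], [1.0, -0.002, -0.001], [-0.001, -0.001, -1.0]]
contact_force: [-1.6, -0.1, -3.2]
width: 0.0413
gripper_force: 51.9
```

```bash
python3 - <<'E'
from m import *
o=get_obs(); im=read_camera('wrist'); cv2.imwrite('pics/w8.png',im); print(o['ee_pos'])
c=cam('wrist',o)
for n,p3 in(('G',(.667,.156,.013)),):
    K,R,p,_=c; q=K@R.T@(np.array(p3)-p); print(n,q[:2]/q[2])
E
```

```text
[0.66704452 0.15403204 0.17300109]
G [278.86043408 172.12920536]
```

View pics/w8.png

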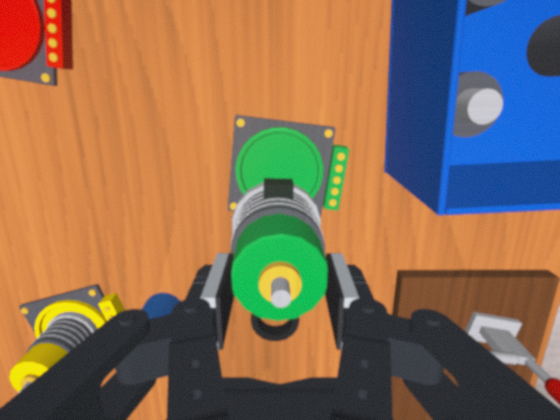

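Green nest centred at (279,171) against a prediction of (279,172). Lower green.

carry_out(plan=[1,0.01,0,0.08,0,0,0,1,0,0,0.15,0,0,0,1,0,0,0.15,0,0,0,1,0,0,0.1,0,0,0,1,0,0,0.06,0,0,0])

```text
time_s: 23.77
ee_pos: [0.664, 0.159, 0.0633]
eef_rot: [[-0.002, 1.0, -0.004], [1.0, 0.002, -0.0], [-0.0, -0.004, -1.0]]
contact_force: [-0.1, 0.1, -2.9]
width: 0.0412
gripper_force: 52.0
```

carry_out(plan=[1,0,0,0.02,0,0,0,1,0,0,0.01,0,0,0,1,0,0,0.005,0,0,0,1,0,0,0.005,0,0,0,1,0,0,0,0,0,0])

```text
time_s: 24.18
ee_pos: [0.6674, 0.1577, 0.0593]
eef_rot: [[-0.0, 1.0, 0.002], [1.0, 0.0, 0.001], [0.001, 0.002, -1.0]]
contact_force: [-0.5, -0.3, -2.9]
width: 0.0411
gripper_force: 52.0
```

carry_out(plan=[1,0,0,0.006,0,0,0,1,0,0,0.006,0,0,0,1,0,0,0,0,0,0])

```text
time_s: 24.43
ee_pos: [0.6671, 0.1576, 0.0561]
eef_rot: [[0.0, 1.0, 0.001], [1.0, -0.0, 0.0], [0.0, 0.001, -1.0]]
contact_force: [0.8, 0.2, -2.4]
width: 0.0412
gripper_force: 52.2
```

carry_out(plan=[1,0,0,0.006,0,0,0,1,0,0,0,0,0,0,-0.5,0,0,0,0,0,0,-1,0,0,0,0,0,0,-1,0,0,0,0,0,0])

```text
time_s: 24.85
ee_pos: [0.6671, 0.1575, 0.0548]
eef_rot: [[0.0, 1.0, 0.001], [1.0, -0.0, 0.0], [0.0, 0.001, -1.0]]
contact_force: [-0.2, -0.6, 0.5]
width: 0.076
gripper_force: 0.0
```

carry_out(plan=[-1,0,0,0,0,0,0,-1,0,0,-0.1,0,0,0,-1,0,0,-0.15,0,0,0,-1,0,0,-0.15,0,0,0,-1,-0.1,-0.01,-0.1,0,0,0])

```text
time_s: 25.27
ee_pos: [0.6657, 0.142, 0.1565]
eef_rot: [[-0.005, 1.0, 0.002], [1.0, 0.005, 0.003], [0.003, 0.002, -1.0]]
contact_force: [0.4, 0.4, 0.5]
width: 0.0853
gripper_force: 0.0
```

carry_out(plan=[-1,-0.2,-0.017,0,0,0,0,-1,-0.2,-0.017,0,0,0,0,-1,-0.2,-0.017,0,0,0,0,-1,-0.2,-0.017,0,0,0,0,-1,-0.2,-0.017,0,0,0,0])

```text
time_s: 25.68
ee_pos: [0.6474, -0.0642, 0.1548]
eef_rot: [[-0.0, 1.0, 0.0], [1.0, 0.0, -0.0], [-0.0, 0.0, -1.0]]
contact_force: [0.6, -0.1, 0.4]
width: 0.0854
gripper_force: 0.0
```

carry_out(plan=[-1,-0.2,-0.017,0,0,0,0,-1,-0.2,-0.015,0,0,0,0,-1,-0.07,0,0,0,0,0,-1,0,0,0,0,0,0,-1,0,0,0,0,0,0])

```text
time_s: 26.1
ee_pos: [0.6412, -0.1575, 0.1546]
eef_rot: [[0.002, 1.0, 0.0], [1.0, -0.002, 0.0], [0.0, 0.0, -1.0]]
contact_force: [0.9, 0.9, -1.4]
width: 0.0857
gripper_force: 0.0
```

```bash
python3 - <<'E'
from m import *
o=get_obs(); im=read_camera('wrist'); m=mask(im,'red')
k,l,st,ce=cv2.connectedComponentsWithStats(m); i=1+st[1:,4].argmax(); print(st[i],ce[i])
x,y,w,h,a=st[i]; print(ray(cam('wrist',o),x+w/2,y+h-w/2,.076),o['ee_pos'])
E
```

```text
[ 247  166   64   65 2420] [279.15661157 196.78595041]
[ 0.64143771 -0.15481012  0.076     ] [ 0.64119186 -0.15749793  0.15455025]
```

carry_out(plan=[-1,0.01,0,0.1,0,0,0,-1,0,0,0.14,0,0,0,-1,0,0,0.14,0,0,0,-1,0,0,0.125,0,0,0,-1,0,0,0,0,0,0])

```text
time_s: 26.57
ee_pos: [0.6392, -0.1508, 0.049]
eef_rot: [[-0.003, 1.0, -0.007], [1.0, 0.003, 0.002], [0.003, -0.007, -1.0]]
contact_force: [-0.7, 0.2, 0.1]
width: 0.0854
gripper_force: 0.0
```

carry_out(plan=[-1,0,0,0,0,0,0,1,0,0,0,0,0,0,1,0,0,0,0,0,0,1,0,0,0,0,0,0,1,0,0,0,0,0,0])

```text
time_s: 26.98
ee_pos: [0.642, -0.1546, 0.0553]
eef_rot: [[-0.0, 1.0, 0.002], [1.0, 0.0, -0.0], [-0.0, 0.002, -1.0]]
contact_force: [-1.5, 1.1, 12.1]
width: 0.0414
gripper_force: 49.1
```

carry_out(plan=[1,0,0,0,0,0,0,1,0,0,0,0,0,0,1,0,0,0,0,0,0])

```text
time_s: 27.23
ee_pos: [0.6421, -0.1546, 0.0554]
eef_rot: [[0.0, 1.0, 0.002], [1.0, -0.0, 0.0], [0.0, 0.002, -1.0]]
contact_force: [-1.4, 0.6, 9.2]
width: 0.0416
gripper_force: 49.4
```

carry_out(plan=[1,0,0,-0.04,0,0,0,1,0,0,-0.06,0,0,0,1,0,0,0,0,0,0,1,0,0,0,0,0,0])

```text
time_s: 27.57
ee_pos: [0.642, -0.1546, 0.0748]
eef_rot: [[-0.0, 1.0, 0.002], [1.0, 0.0, -0.0], [-0.0, 0.002, -1.0]]
contact_force: [0.0, -0.1, -2.9]
width: 0.0415
gripper_force: 51.1
```

carry_out(plan=[1,0,0,-0.1,0,0,0,1,0,0,-0.15,0,0,0,1,0,0,-0.15,0,0,0,1,0,0,-0.1,0,0,0,1,0.08,-0.038,0,0,0,0])

```text
time_s: 27.98
ee_pos: [0.6366, -0.1429, 0.1783]
eef_rot: [[0.004, 1.0, 0.008], [1.0, -0.004, -0.004], [-0.004, 0.008, -1.0]]
contact_force: [0.4, -0.2, -2.4]
width: 0.0416
gripper_force: 51.7
```

carry_out(plan=[1,0.14,-0.066,0,0,0,0,1,0.16,-0.0757,0,0,0,0,1,0.16,-0.0757,0,0,0,0,1,0.16,-0.0757,0,0,0,0,1,0.16,-0.0757,0,0,0,0])

```text
time_s: 28.4
ee_pos: [0.5589, 0.0188, 0.1734]
eef_rot: [[0.0, 1.0, -0.0], [1.0, -0.0, 0.0], [0.0, -0.0, -1.0]]
contact_force: [0.4, 0.5, -2.5]
width: 0.0413
gripper_force: 51.7
```

carry_out(plan=[1,0.16,-0.0757,0,0,0,0,1,0.16,-0.0757,0,0,0,0,1,0.16,-0.0757,0,0,0,0,1,0.16,-0.0757,0,0,0,0,1,0.16,-0.0757,0,0,0,0])

```text
time_s: 28.82
ee_pos: [0.4832, 0.1789, 0.1735]
eef_rot: [[0.0, 1.0, -0.0], [1.0, -0.0, 0.0], [0.0, -0.0, -1.0]]
contact_force: [0.7, 0.3, -3.4]
width: 0.0412
gripper_force: 51.7
```

carry_out(plan=[1,0.16,-0.0757,0,0,0,0,1,0.16,-0.0757,0,0,0,0,1,0.16,-0.0757,0,0,0,0,1,0.068,-0.0326,0,0,0,0,1,0,0,0,0,0,0])

```text
time_s: 29.23
ee_pos: [0.43, 0.2913, 0.1731]
eef_rot: [[-0.007, 1.0, -0.001], [1.0, 0.007, 0.001], [0.001, -0.001, -1.0]]
contact_force: [0.2, -0.5, -2.7]
width: 0.0413
gripper_force: 51.6
```

carry_out(plan=[1,0,0,0,0,0,0])

```text
time_s: 29.32
ee_pos: [0.4317, 0.2878, 0.1734]
eef_rot: [[-0.002, 1.0, -0.0], [1.0, 0.002, -0.0], [-0.0, -0.0, -1.0]]
contact_force: [-0.3, -0.8, -2.4]
width: 0.0413
gripper_force: 51.6
```

```bash
python3 - <<'E'
from m import *
o=get_obs(); im=read_camera('wrist'); cv2.imwrite('pics/w9.png',im); print(o['ee_pos'])
c=cam('wrist',o)
for n,p3 in(('R',(.433,.287,.013)),):
    K,R,p,_=c; q=K@R.T@(np.array(p3)-p); print(n,q[:2]/q[2])
E
```

```text
[0.43174625 0.2878474  0.17338211]
R [280.09178856 175.07687999]
```

View pics/w9.png

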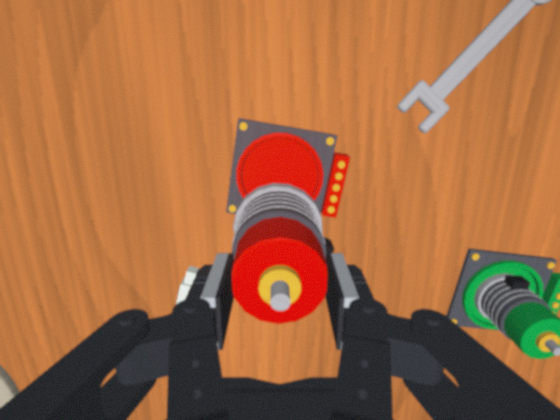

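Red nest centred at (280,175), matching the prediction. Lower red.

carry_out(plan=[1,0,0.003,0.08,0,0,0,1,0,0,0.15,0,0,0,1,0,0,0.15,0,0,0,1,0,0,0.1,0,0,0,1,0,0,0.06,0,0,0])

```text
time_s: 29.78
ee_pos: [0.4332, 0.2848, 0.0636]
eef_rot: [[0.003, 1.0, -0.001], [1.0, -0.003, -0.002], [-0.002, -0.001, -1.0]]
contact_force: [-0.4, 0.5, -2.3]
width: 0.0415
gripper_force: 51.6
```

carry_out(plan=[1,0,0,0.02,0,0,0,1,0,0,0.01,0,0,0,1,0,0,0.005,0,0,0,1,0,0,0.005,0,0,0,1,0,0,0,0,0,0])

```text
time_s: 30.2
ee_pos: [0.4335, 0.2872, 0.0583]
eef_rot: [[0.0, 1.0, 0.001], [1.0, -0.0, 0.001], [0.001, 0.001, -1.0]]
contact_force: [-1.3, 0.7, -2.4]
width: 0.0417
gripper_force: 51.6
```

carry_out(plan=[1,0,0,0.006,0,0,0,1,0,0,0.006,0,0,0,1,0,0,0,0,0,0])

```text
time_s: 30.45
ee_pos: [0.4332, 0.2874, 0.0556]
eef_rot: [[-0.0, 1.0, 0.001], [1.0, 0.0, 0.001], [0.001, 0.001, -1.0]]
contact_force: [-0.5, -0.2, 0.9]
width: 0.0417
gripper_force: 52.1
```

Touching. Release, lift and check.

carry_out(plan=[1,0,0,0.003,0,0,0,1,0,0,0,0,0,0,-0.5,0,0,0,0,0,0,-1,0,0,0,0,0,0,-1,0,0,0,0,0,0])

```text
time_s: 30.87
ee_pos: [0.4331, 0.2872, 0.0547]
eef_rot: [[0.0, 1.0, 0.0], [1.0, -0.0, 0.0], [0.0, 0.0, -1.0]]
contact_force: [0.4, 0.8, 0.5]
width: 0.076
gripper_force: 0.0
```

carry_out(plan=[-1,0,0,0,0,0,0,-1,0,0,-0.1,0,0,0,-1,0,0,-0.15,0,0,0,-1,0,0,-0.15,0,0,0,-1,0,0,-0.15,0,0,0])

```text
time_s: 31.28
ee_pos: [0.4328, 0.2866, 0.1655]
eef_rot: [[0.001, 1.0, -0.001], [1.0, -0.001, -0.001], [-0.001, -0.001, -1.0]]
contact_force: [0.4, 0.2, -0.5]
width: 0.0858
gripper_force: 0.0
```

carry_out(plan=[-1,0,0,-0.1,0,0,0,-1,0.15,0,0,0,0,0,-1,0.15,0,0,0,0,0,-1,0,0,0,0,0,0,-1,0,0,0,0,0,0])

```text
time_s: 31.7
ee_pos: [0.4325, 0.3487, 0.1843]
eef_rot: [[-0.003, 1.0, 0.0], [1.0, 0.003, -0.0], [-0.0, 0.0, -1.0]]
contact_force: [-0.4, -0.9, -1.3]
width: 0.0854
gripper_force: 0.0
```

```bash
python3 - <<'E'
from h import *
a=read_camera('side'); b=read_camera('scene')
cv2.imwrite('pics/f.png',cv2.resize(np.hstack([a[110:420,90:460],b[90:400,150:480]]),(800,354)))
N={'red':(.433,.287),'yellow':(.441,-.024),'green':(.667,.156),'white':(.462,-.324)}
from m import mask
for n,im in(('side',a),('scene',b)):
    K,R,p,_=cam(n)
    for c,(x,y) in N.items():
        q=K@R.T@(np.array([x,y,.063])-p); u,v=(q[:2]/q[2]).astype(int)
        q=mask(im,c)[v-9:v+10,u-9:u+10]; print(n,c,(u,v),(q>0).mean().round(2))
E
```

```text
side red (np.int64(135), np.int64(162)) 0.8
side yellow (np.int64(235), np.int64(244)) 0.8
side green (np.int64(267), np.int64(147)) 0.7
side white (np.int64(389), np.int64(360)) 0.6
scene red (np.int64(414), np.int64(230)) 0.8
scene yellow (np.int64(290), np.int64(172)) 0.73
scene green (np.int64(287), np.int64(266)) 0.33
scene white (np.int64(198), np.int64(133)) 0.23
```

View pics/f.png

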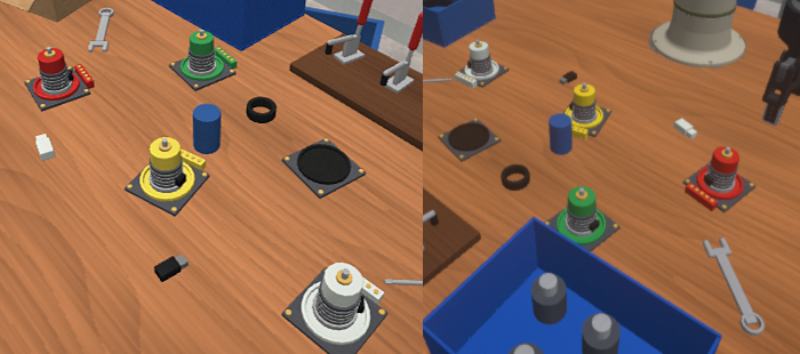

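All four motors stand upright in the nests of their own colour: in the side crop, red (52,75), green (203,55), yellow (167,165) and white (342,290). The spare nest at (323,165) is empty and the arm is clear.

```bash
python3 -c "
from cell import sign_off; print(sign_off())"
```

```text
the job is handed in; nothing more can be done
None
```

All four motors are in the nests of their own colour, upright and released, with the black spare nest empty; the job was handed in at about 32 s, and the sign-off gave no verdict.

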